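# Post a failed pressure gauge into the reject box

### The job

The dial gauge with the red dot, lying on the infeed tray of the red reject box, has failed its calibration. With the fingertips, gently push it along the tray and on through the hanging flap until it drops down the slide into the box, then draw the fingers back out so that the flap swings shut behind it. Do not grip, lift or tip the gauge up, and leave the good gauge, the adapter and the end cap on the bench where they are.

Things in the scene. Friction and masses are not known exactly. Their poses are not given: they have to be found in the camera images.
- reject_box: Lockable reject box of red sheet steel, fixed on the bench, upright; place and yaw vary. Origin: on the bench, straight below the shut flap, midway across. +x points from the infeed tray into the box (the pushing direction), +z up. All 'box' coordinates (mm) are in this frame. 130 mm wide outside, rear wall at x = 270 mm. Clear lid: level at z = 250 from x = 0 to 100, then sloping to z = 150.
- sill (a point): On the bare steel infeed tray, straight below the shut flap: box (0, 0, 120), axes as the box. The tray is level at z = 120 from x = -200 (open end towards the robot, on two legs) through the flap to the lip at x = 35. From x = -200 to 0 side flanges with inner faces at y = +-59 stand 18 mm above it. The opening under the flap's hinge is 114 mm wide.
- lip (a point): Inner edge of the tray, box (35, 0, 120), axes as the box. From here a steel slide 48 degrees steep leads down to the floor at z = 30, 124 mm wide inside. A gauge tips over as its case centre passes the lip by about 5 mm; under the flap's weight it may hang there until pushed some 20 mm farther, then it slides down by itself.
- header (a point): Middle of the underside of the header bar over the flap: box (0, 0, 232), axes as the box. The bar is 12 mm deep along x and reaches up to z = 250; with its posts at both sides it frames the opening.
- flap (a joint): Angle of the stainless gravity flap, rad: 0 = hanging shut, grows as its lower edge swings into the box, to 1.4; it cannot swing outward. Hinge along the box's y at z = 225; 108 mm wide, 2 mm thick, 140 g. A push of 1 N at its lower edge opens it; it lies at about 0.7 rad on a gauge passing under it; let go, it falls shut by its weight against a mild damper within about 1.5 s.
- flap_edge (a point): Middle of the flap's rolled lower edge, 101 mm below the hinge; box (0, 0, 124) when shut, 4 mm above the tray.
- failed_gauge: Dial pressure gauge with a red dot on its white dial, loose on its back on the infeed tray, about 280 g. Steel case: disc 63 mm in diameter, 32 mm thick; origin at the centre of its underside, +z up out of the dial, +x along the brass stem, which sticks out 16 mm above the tray to 67.5 mm from the case's centre, 20 mm wide at the nut. At the start the stem points to the flap within about 0.5 rad.
- gauge_center (a point): Centre of the failed gauge's case, 16 mm above its underside.
- good_gauge: Bystander: the same kind of gauge with a green dot, on its back on the bench beside the box; origin at the centre of the case's underside, +x along the stem.
- adapter: Bystander: brass hex adapter standing on the bench, 28 mm across, 56 mm tall; origin at the centre of its underside.
- end_cap: Bystander: blue transmitter end cap lying on the bench, 76 mm in diameter, 34 mm tall; origin at the centre of its underside.
Not all that is in view belongs to the job. What is shaped like the failed_gauge but purple is not meant.

How it is judged:
By the outcome, as a careful person would: the job done as asked, in the order asked, and still so for the second after the job is handed in, with the robot touching nothing.
It also fails if it takes over 35 s, if anything falls off the work surface, if the arm or the gripper's body presses on something with over 40 N, if the wrist force passes 120 N, or if a joint passes its speed limit or range.

### The arm

A 6-joint arm with a two-finger parallel gripper is mounted at the origin on the work surface. World frame = base frame: x ahead of the robot, y to its left, z up, the work surface at z = 0. Lengths are in m, angles in rad, forces in N, time in s.
With the tool pointing down it reaches from about 0.3 to 0.875 m from the base axis. Payload 6.4 kg.
Tool frame: the origin (TCP) lies between the finger pads; the fingertips stand ctrl.finger_overhang ahead of it and the grasp point (between the pads) is the TCP (ctrl.finger_overhang is the distance from the TCP to the fingertips, in m); z points along the fingers, y is the direction in which the jaws open and shut (so a half turn about z gives the same grasp; the last joint's range is limited). The gripper opens to 85 mm and grips with 20 to 120 N. Pads are 22 mm wide; open, the fingers measure 114 mm over their backs; the gripper's body (76 mm by 85 mm) begins 54 mm behind the grasp point. The pads swing forward as they close: fully open they stand 13 mm farther back than shut.
Start: joints at [-1.504, 0.181, 1.607, -0, 1.354, -0.206], TCP at [0.155, -0.554, 0.25] pointing down, gripper open.
Joint ranges: [-2.99, 2.99], [-0.89, 2.07], [0.3, 2.58], [-1.14, 4.28], [0, 2.63], [-3.12, 3.12]. Speed limits (rad/s): [2.57, 2.57, 3.01, 3.14, 3.14, 3.14].

### API

Orientations are given as a unit quaternion [w, x, y, z].
In Python, from bench import ctrl gives the robot as it stands.
- The arm moves only by the shell command python3 -m inch 'ROWS' [OPENING]. ROWS is JSON, a list of rows, each an object with "travel": the shift along the tool's x, y, z in mm, a list of three; "twist": the turn about the tool's z in rad. A call has 1 to 5 rows; each row is the pose to reach, as a shift and turn from the pose commanded when the call began, along the tool's axes at that moment; what a row does not reach only later rows make up. A row lasts 1/12 s, in which the tool goes at most 41.7 mm and 7.16 degrees, less where a joint would pass 70% of its speed; a pose out of reach is approached as far as the arm can. A call with a gripper value outside its range is refused whole. OPENING is the closure in counts, from 0 (fully open) to 255 (shut), set as the call begins (- or left out, the last holds). The fingers move at their own pace and stop on an object; the grip force is fixed at half the most. Time passes only in rows, so rows that repeat a pose let the fingers close. It gives the time, the measured TCP pose, the force and the opening at its end, in the units of the state.
- ctrl.get_obs(): the state, without advancing time (a new reading comes with each control period).
- ctrl.camera(name): name is "side" or "top" or "wrist"; returns a dict with "img" (480x640x3 uint8, blue, green, red), "mtx" (3x3 intrinsics, pixels), "extrinsics" (4x4, takes a point from camera to world coordinates). Camera axes: x right, y down, z forward; pixel columns grow to the right and rows downward; lengths in m; the calibration is good to about 2 mm. The wrist camera is an equidistant fisheye: a pixel r from the principal point sees the ray r / f radians off the axis. A picture is of the moment at which its call begins. There is no depth.
- ctrl.hand_in(): hands the job in, once; it reports no verdict.
The state is a dict: "time_s": time; "q": joint angles; "dq": joint speeds; "joint_efforts": joint torques, N m; "eef_pos": TCP position; "eef_rot": TCP orientation; "wrist_force": force on the tool from outside, world axes, zero at the start; "torque": the same for the moment, N m; "opening": opening from 0.0 (shut) to 1.0 (fully open).
Only numpy, scipy, OpenCV 4.12 (cv2) and the standard library are available. Lean on these libraries where they do the work, as an engineer would, in place of code of your own. Each camera call takes 0.05 s, during which the arm holds its last target. There are 200 camera calls.

## Working session

There is one attempt and no reset: what is moved stays moved. The work goes in short steps, Python scripts to look and compute and a shell command to move; the robot and the scene stay as the last step left them, time stands still between calls to the robot, and variables do not carry over. Pictures are saved under pics/ and viewed, about 8 in all and at most 12, crops included, and the job is handed in when it is done.

```bash
mkdir -p pics; ls; cat > h.py <<'E'
import numpy as np, cv2
from bench import ctrl
def ray(c,u,v):
    K=c["mtx"];T=np.array(c["extrinsics"]);d=T[:3,:3]@np.array([(u-K[0][2])/K[0][0],(v-K[1][2])/K[1][1],1]);return T[:3,3],d
def onz(c,u,v,z):
    o,d=ray(c,u,v);return o+d*(z-o[2])/d[2]
E
python3 - <<'E'
from h import *
o=ctrl.get_obs();print(o["eef_pos"],o["eef_rot"],o["opening"],ctrl.finger_overhang,o["time_s"])
for n in("top","side"):
    c=ctrl.camera(n);cv2.imwrite(f"pics/{n}0.png",c["img"]);print(n,np.array(c["mtx"]).round(1).tolist(),np.array(c["extrinsics"]).round(3).tolist())
    np.savez(f"pics/{n}0.npz",**c)
E
```

```text
pics
[ 0.15490819 -0.55319403  0.24937605] [-8.88558138e-04  9.90712223e-01  1.35972406e-01  7.37102299e-05] 0.9978854385984314 0.019 0.0
top [[511.7, 0.0, 319.2], [0.0, 511.7, 240.7], [0.0, 0.0, 1.0]] [[-0.01, -0.996, 0.091, 0.477], [-0.999, 0.006, -0.036, 0.054], [0.035, -0.091, -0.995, 1.082], [0.0, 0.0, 0.0, 1.0]]
side [[521.0, 0.0, 323.7], [0.0, 521.0, 235.4], [0.0, 0.0, 1.0]] [[-0.877, -0.267, 0.399, 0.207], [-0.48, 0.495, -0.724, 0.678], [-0.004, -0.827, -0.563, 0.633], [0.0, 0.0, 0.0, 1.0]]
```

View pics/top0.png

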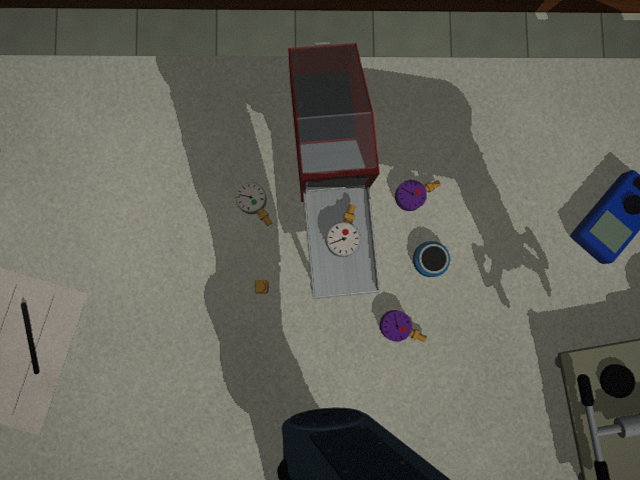

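View pics/side0.png

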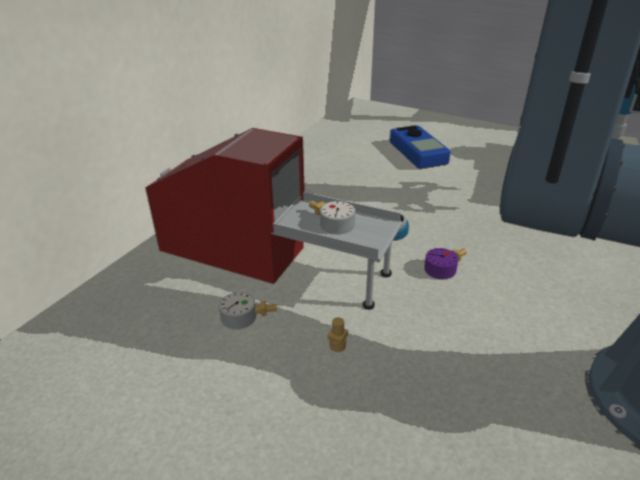

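Top view: the tray's near-end corners are at about (313,297) and (379,291). The failed gauge's dial centre is at (343,239), with its stem pointing to (350,212). The good gauge, adapter and end cap are at (251,198), (261,287) and (431,259). Side view: the gauge is at (337,216).

```bash
python3 - <<'E'
from h import *
t=dict(np.load("pics/top0.npz"));s=dict(np.load("pics/side0.npz"))
L=onz(t,313,297,.138);R=onz(t,379,291,.138);L2=onz(t,305,192,.138);R2=onz(t,371,188,.138)
print("corners",L.round(3),R.round(3),L2.round(3),R2.round(3),"width",np.linalg.norm(L-R),"len",np.linalg.norm(L-L2),np.linalg.norm(R-R2))
print("yaw",[np.arctan2(*(b-a)[[1,0]]) for a,b in((L,L2),(R,R2))],np.arctan2(*(L-R)[[1,0]])-np.pi/2)
# dial white blob
def blob(c,lo,hi,roi):
    x0,y0,x1,y1=roi;h=cv2.cvtColor(c["img"],cv2.COLOR_BGR2HSV)[y0:y1,x0:x1]
    m=cv2.inRange(h,lo,hi);n,l,st,ce=cv2.connectedComponentsWithStats(m);k=1+np.argmax(st[1:,4]);return st[k],ce[k]+[x0,y0]
for nm,c,roi in(("top",t,(315,210,372,265)),("side",s,(300,190,375,245))):
    st,ce=blob(c,(0,0,195),(40,60,255),roi);p=onz(c,*ce,.152);print(nm,st,ce,p.round(4))
    st,ce=blob(c,(8,100,60),(28,255,255),roi if nm=="side" else (335,195,365,226));print("brass",st,ce,onz(c,*ce,.136).round(4))
c=ctrl.camera("top")["img"]
cv2.imwrite("pics/crop1.png",cv2.resize(c[160:310,280:400],None,fx=4,fy=4,interpolation=cv2.INTER_CUBIC))
E
```

```text
corners [0.46  0.032 0.138] [ 0.47  -0.09   0.138] [0.655 0.046 0.138] [ 0.662 -0.078  0.138] width 0.12221315165076489 len 0.1955676631755607 0.19291724666259705
yaw [np.float64(0.06795683696329752), np.float64(0.05792464111606906)] 0.07986949748562178Traceback (most recent call last):
  File "<stdin>", line 11, in <module>
  File "<stdin>", line 9, in blob
    return _wrapfunc(a, 'argmax', axis=axis, out=out, **kwds)
    return bound(*args, **kwds)
ValueError: attempt to get argmax of an empty sequence
```

```bash
cat >> h.py <<'E'
YAW=.068;O=np.array([.465+.2*np.cos(YAW),-.029+.2*np.sin(YAW),0])
Rb=np.array([[np.cos(YAW),-np.sin(YAW),0],[np.sin(YAW),np.cos(YAW),0],[0,0,1]])
def box(p): return (Rb.T@(np.asarray(p)-O)*1000).round(1)
def world(p): return O+Rb@(np.array(p)/1000)
E
python3 - <<'E'
from h import *
t=dict(np.load("pics/top0.npz"));s=dict(np.load("pics/side0.npz"))
def blob(c,lo,hi,roi):
    x0,y0,x1,y1=roi;h=cv2.cvtColor(c["img"],cv2.COLOR_BGR2HSV)[y0:y1,x0:x1]
    m=cv2.inRange(h,lo,hi);n,l,st,ce=cv2.connectedComponentsWithStats(m)
    if n<2:return None,None
    k=1+np.argmax(st[1:,4]);return st[k],ce[k]+[x0,y0]
def proj(c,p):
    T=np.linalg.inv(c["extrinsics"]);q=c["mtx"]@(T[:3,:3]@p+T[:3,3]);return (q[:2]/q[2]).round(1)
print("O",O)
for nm,c,u,roi,rb in(("top",t,(343,239),(315,210,372,265),(335,195,365,226)),("side",s,(337,211),(300,190,375,245),(300,190,326,220))):
    print(nm,box(onz(c,*u,.152)), c["img"][u[1]-6,u[0]-6])
    for lo,z,r in(((0,0,165),.152,roi),((8,100,60),.136,rb)):
        st,ce=blob(c,lo,(35,60 if z==.152 else 255,255),r)
        if ce is not None:print(st,ce,box(onz(c,*ce,z)))
for p in([-200,-59,138],[-200,59,138],[0,65,250],[0,-65,250],[270,65,150],[270,-65,150],[100,65,250],[0,-59,120]):print(p,"top",proj(t,world(p)),"side",proj(s,world(p)))
c=t["img"]
cv2.imwrite("pics/crop1.png",cv2.resize(c[160:310,280:400],None,fx=4,fy=4,interpolation=cv2.INTER_CUBIC))
E
```

```text
O [ 0.66453778 -0.01541048  0.        ]
top [-99.7  -1.  152. ] [134 144 148]
[  9   9  11  20 147] [349.3877551  213.94557823] [-52.2 -18.3 136. ]
side [-100.4    2.8  152. ] [ 78  83 147]
[ 23  12  29  16 227] [337.0969163  209.07048458] [-97.9  -3.2 152. ]
[10 11 15 13 90] [316.14444444 205.48888889] [-47.1 -23.  136. ]
[-200, -59, 138] top [378.1 291.4] side [401.4 213.2]
[-200, 59, 138] top [314.3 296.4] side [379.1 248. ]
[0, 65, 250] top [303.1 176.4] side [266.1 164.7]
[0, -65, 250] top [381.2 171. ] side [301.9 135.4]
[270, 65, 150] top [292.2  47.7] side [147.6 185.6]
[270, -65, 150] top [360.5  43.7] side [189.  158.4]
[100, 65, 250] top [298.6 117.5] side [215.  153.8]
[0, -59, 120] top [367.5 186.6] side [302.4 198.7]
```

View pics/crop1.png

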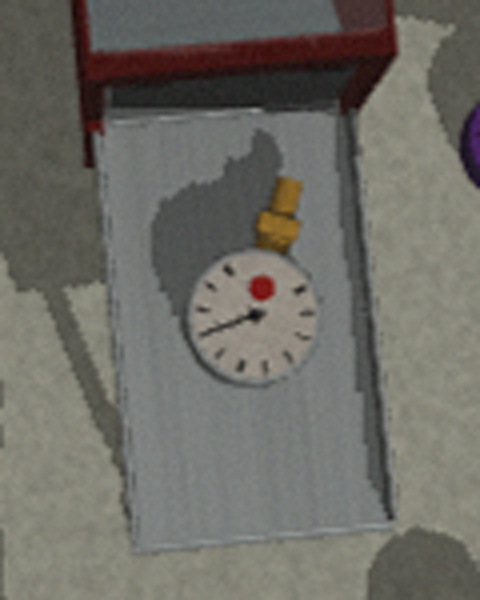

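The pixel check agrees to about 2 px, and the far end suggests a yaw of about 0.077.

The tool stays vertical, so the gripper body (tips + 73 mm) meets the header. The front finger can only reach about x = +10. With the stem forward, the case centre would stop at about 42 mm, where it may hang. I'll therefore turn the gauge on the tray so its stem points back at the robot, then push on the stem end, which gains 36 mm.

```bash
sed -i 's/YAW=.068/YAW=.077/' h.py; cat >> h.py <<'E'
def st():
    o=ctrl.get_obs();w,x,y,z=o["eef_rot"];psi=2*np.arctan2(y,x)  # tool-x yaw when pointing down
    return o,psi
def plan(targets,yaw=YAW+np.pi/2):
    "per waypoint (box mm of TCP, max twist step .6): travel + twist in tool axes, one call each"
    o,psi=st();p=np.array(o["eef_pos"])
    print("t",round(o["time_s"],2),"tcp box",box(p),"yaw-rel",round(psi-YAW,3),"F",np.round(o["wrist_force"],1))
    for t in targets:
        q=world(t);d=(q-p)*1000;tx=np.array([np.cos(psi),np.sin(psi),0]);ty=np.array([np.sin(psi),-np.cos(psi),0])
        dy=(yaw-psi+np.pi/2)%np.pi-np.pi/2;dy=np.clip(dy,-.6,.6)
        print(t,"travel",[round(d@tx,1),round(d@ty,1),round(-d[2],1)],"twist",round(-dy,3));p=q;psi+=dy
E
python3 - <<'E'
from h import *
a=box(st()[0]["eef_pos"])
b=np.array([-102,-80,235]);w=[a+(b-a)*k/4 for k in(1,2,3,4)]
plan([list(x.round(1)) for x in w]+[[-102,-80,163]])
E
```

```text
t 0.1 tcp box [-549.5 -498.9  249.5] yaw-rel 0.196 F [ 0.7  0.5 -0. ]
[np.float64(-437.6), np.float64(-394.2), np.float64(245.9)] travel [np.float64(130.1), np.float64(-80.9), np.float64(3.6)] twist -0.6
[np.float64(-325.8), np.float64(-289.4), np.float64(242.2)] travel [np.float64(153.1), np.float64(6.5), np.float64(3.7)] twist -0.6
[np.float64(-213.9), np.float64(-184.7), np.float64(238.6)] travel [np.float64(122.6), np.float64(92.0), np.float64(3.6)] twist -0.175
[np.float64(-102.0), np.float64(-80.0), np.float64(235.0)] travel [np.float64(104.7), np.float64(111.9), np.float64(3.6)] twist -0.0
[-102, -80, 163] travel [np.float64(0.0), np.float64(0.0), np.float64(72.0)] twist -0.0
```

```bash
python3 -m inch '[{"travel":[26,-16,0],"twist":-0.12},{"travel":[52,-32,1],"twist":-0.24},{"travel":[78,-48,2],"twist":-0.36},{"travel":[104,-65,3],"twist":-0.48},{"travel":[130,-81,3],"twist":-0.6}]' 255
python3 -m inch '[{"travel":[31,1,0],"twist":-0.12},{"travel":[61,2,1],"twist":-0.24},{"travel":[92,4,2],"twist":-0.36},{"travel":[122,5,3],"twist":-0.48},{"travel":[153,6,4],"twist":-0.6}]'
python3 -m inch '[{"travel":[24,18,0],"twist":-0.06},{"travel":[49,37,1],"twist":-0.12},{"travel":[73,55,2],"twist":-0.175},{"travel":[98,74,3],"twist":-0.175},{"travel":[122,92,4],"twist":-0.175}]'
python3 - <<'E'
from h import *
plan([[-102,-80,235],[-102,-80,163]])
E
```

```text
time_s: 0.52
eef_pos: [0.2588, -0.4391, 0.2466]
eef_rot: [-0.001, 0.905, 0.425, 0.0]
wrist_force: [1.0, -0.6, -0.8]
opening: 0.297
time_s: 0.93
eef_pos: [0.3619, -0.326, 0.243]
eef_rot: [-0.0, 0.739, 0.674, 0.0]
wrist_force: [0.8, -0.9, 0.3]
opening: 0.006
time_s: 1.35
eef_pos: [0.4654, -0.2134, 0.2389]
eef_rot: [-0.0, 0.679, 0.734, 0.0]
wrist_force: [-0.2, -0.9, 0.7]
opening: 0.003
t 1.35 tcp box [-213.8 -183.9  238.9] yaw-rel 1.571 F [-0.2 -0.9  0.7]
[-102, -80, 235] travel [np.float64(103.8), np.float64(111.8), np.float64(3.9)] twist 0.0
[-102, -80, 163] travel [np.float64(0.0), np.float64(0.0), np.float64(72.0)] twist -0.0
```

```bash
python3 -m inch '[{"travel":[21,23,1],"twist":0},{"travel":[42,46,2],"twist":0},{"travel":[63,69,3],"twist":0},{"travel":[84,92,4],"twist":0},{"travel":[104,113,4],"twist":0}]'
python3 -m inch '[{"travel":[0,0,15],"twist":0},{"travel":[0,0,33],"twist":0},{"travel":[0,0,51],"twist":0},{"travel":[0,0,66],"twist":0},{"travel":[0,0,72],"twist":0}]'
python3 - <<'E'
from h import *
plan([[-100,-45,163]])
a=ctrl.camera("side")["img"][130:330,220:480];b=ctrl.camera("top")["img"][150:330,260:420]
cv2.imwrite("pics/p4.png",np.hstack([cv2.resize(a,(455,350)),cv2.resize(b,(311,350))]))
E
```

```text
time_s: 1.77
eef_pos: [0.5701, -0.1009, 0.2346]
eef_rot: [-0.001, 0.679, 0.734, -0.0]
wrist_force: [0.1, -0.7, -0.3]
opening: -0.002
time_s: 2.18
eef_pos: [0.5678, -0.1017, 0.1603]
eef_rot: [-0.002, 0.679, 0.734, -0.001]
wrist_force: [-0.2, 1.0, -1.0]
opening: 0.0
t 2.18 tcp box [-103.1  -80.4  160.3] yaw-rel 1.571 F [-0.2  1.  -1. ]
[-100, -45, 163] travel [np.float64(35.4), np.float64(3.1), np.float64(-2.7)] twist 0.0
```

View pics/p4.png

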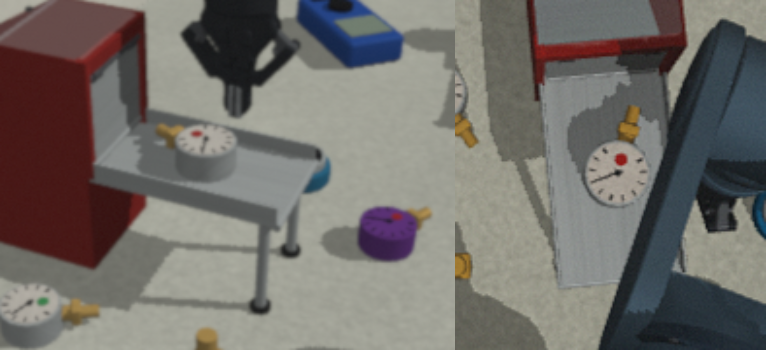

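The side view (left half) shows the shut fingertips at (237,112), just beyond and above the far flange. The gauge is untouched at (205,150). Next I push it sideways over the flange, to about y = +22.

```bash
python3 -m inch '[{"travel":[8,3,-2],"twist":0},{"travel":[16,3,-2],"twist":0},{"travel":[24,3,-2],"twist":0},{"travel":[31,3,-2],"twist":0},{"travel":[35,3,-2],"twist":0}]'
python3 -m inch '[{"travel":[5,0,0],"twist":0},{"travel":[10,0,0],"twist":0},{"travel":[15,0,0],"twist":0},{"travel":[20,0,0],"twist":0},{"travel":[24,0,0],"twist":0}]'
python3 - <<'E'
from h import *
plan([])
c=ctrl.camera("side");np.savez("pics/side1.npz",**c)
cv2.imwrite("pics/p5.png",cv2.resize(c["img"][150:290,250:440],None,fx=3,fy=3))
for u in((337,211),):print(box(onz(c,*u,.152)))
E
```

```text
time_s: 2.7
eef_pos: [0.5698, -0.0661, 0.166]
eef_rot: [0.0, 0.679, 0.734, 0.0]
wrist_force: [0.3, -0.3, 0.2]
opening: -0.003
time_s: 3.12
eef_pos: [0.5682, -0.0435, 0.1658]
eef_rot: [0.001, 0.679, 0.734, 0.0]
wrist_force: [-0.1, -4.7, 3.7]
opening: 0.002
t 3.12 tcp box [-98.2 -22.4 165.8] yaw-rel 1.571 F [-0.1 -4.7  3.7]
[-100.4    1.9  152. ]
```

View pics/p5.png

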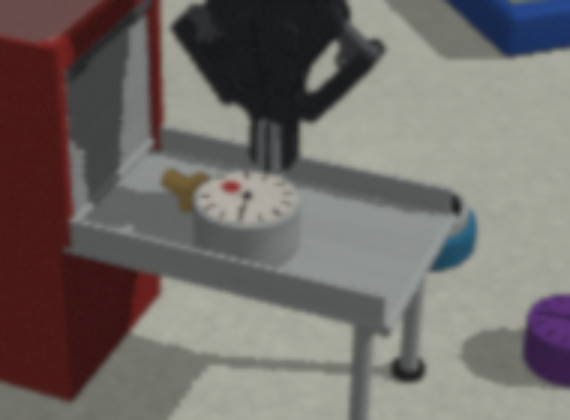

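```bash
python3 - <<'E'
from h import *
c=dict(np.load("pics/side1.npz"))
C=box(onz(c,250+248/3,150+197/3,.152));S=box(onz(c,250+185/3,150+187/3,.138));print(C,S,np.arctan2(*(S-C)[[1,0]]))
plan([[-95,-75,166],[-95,-75,215],[-52,35,215]])
E
```

```text
[-99.6  19.2 152. ] [-51.5   3.7 138. ] -0.31173837331842735
t 3.17 tcp box [-98.3 -21.6 165.7] yaw-rel 1.571 F [ 0.8 -2.5  2.6]
[-95, -75, 166] travel [np.float64(-53.4), np.float64(3.3), np.float64(-0.3)] twist 0.0
[-95, -75, 215] travel [np.float64(0.0), np.float64(0.0), np.float64(-49.0)] twist -0.0
[-52, 35, 215] travel [np.float64(110.0), np.float64(43.0), np.float64(-0.0)] twist -0.0
```

```bash
python3 -m inch '[{"travel":[-8,0,0],"twist":0},{"travel":[-12,0,-10],"twist":0},{"travel":[-12,0,-25],"twist":0},{"travel":[-12,0,-40],"twist":0},{"travel":[-12,0,-50],"twist":0}]'
python3 -m inch '[{"travel":[13,9,0],"twist":0.12},{"travel":[26,18,0],"twist":0.24},{"travel":[39,27,0],"twist":0.36},{"travel":[52,36,0],"twist":0.48},{"travel":[66,46,0],"twist":0.6}]'
python3 -m inch '[{"travel":[0,0,0],"twist":0.12},{"travel":[0,0,0],"twist":0.24},{"travel":[0,0,0],"twist":0.36},{"travel":[0,0,0],"twist":0.48},{"travel":[0,0,0],"twist":0.6}]'
python3 -m inch '[{"travel":[0,0,0],"twist":0.12},{"travel":[0,0,0],"twist":0.24},{"travel":[0,0,0],"twist":0.371},{"travel":[0,0,0],"twist":0.371}]'
python3 - <<'E'
from h import *
plan([[-51,34,215],[-51,34,149]],yaw=YAW)
E
```

```text
time_s: 3.58
eef_pos: [0.5691, -0.056, 0.2169]
eef_rot: [0.0, 0.68, 0.734, 0.0]
wrist_force: [-0.3, -0.8, 0.3]
opening: -0.001
time_s: 4.0
eef_pos: [0.6097, 0.0142, 0.2155]
eef_rot: [-0.0, 0.868, 0.497, -0.0]
wrist_force: [0.4, 0.6, -0.2]
opening: 0.003
time_s: 4.42
eef_pos: [0.6094, 0.0138, 0.2154]
eef_rot: [-0.0, 0.976, 0.219, -0.0]
wrist_force: [-0.1, -1.5, -0.7]
opening: -0.003
time_s: 4.75
eef_pos: [0.6094, 0.0137, 0.2154]
eef_rot: [-0.0, 0.999, 0.036, -0.0]
wrist_force: [0.8, 0.1, 0.4]
opening: -0.001
t 4.75 tcp box [-52.7  31.4 215.4] yaw-rel -0.005 F [0.8 0.1 0.4]
[-51, 34, 215] travel [np.float64(1.7), np.float64(-2.6), np.float64(0.4)] twist -0.005
[-51, 34, 149] travel [np.float64(0.0), np.float64(0.0), np.float64(66.0)] twist -0.0
```

```bash
cat >> h.py <<'E'
def arc(C,th0,th1,n,rho=50,half=9,drift=9):
    C=np.array(C,float);P=[];ths=np.linspace(th0,th1,n+1)
    for i,t in enumerate(ths):
        nn=np.array([-np.sin(t),np.cos(t)]);u=np.array([np.cos(t),np.sin(t)])
        if i:C=C-drift*nn*(ths[i-1]-t)
        h=11*abs(nn[0])+14.5*abs(nn[1]);P.append(C+rho*u+(half+h)*nn)
        print(round(t,2),"C",C.round(1),"TCP",P[-1].round(1))
E
python3 -m inch '[{"travel":[2,-3,15],"twist":0},{"travel":[2,-3,32],"twist":0},{"travel":[2,-3,50],"twist":0},{"travel":[2,-3,63],"twist":0},{"travel":[2,-3,67],"twist":0}]'
python3 - <<'E'
from h import *
plan([],yaw=YAW);arc((-99.6,19.3),-.31,-3.0,18)
E
```

```text
time_s: 5.17
eef_pos: [0.6097, 0.0171, 0.1456]
eef_rot: [-0.001, 0.999, 0.039, -0.002]
wrist_force: [-0.7, -0.2, 0.3]
opening: -0.001
t 5.17 tcp box [-52.2  34.9 145.6] yaw-rel 0.002 F [-0.7 -0.2  0.3]
-0.31 C [-99.6  19.3] TCP [-44.  29.]
-0.46 C [-100.2   18.1] TCP [-43.5  20. ]
-0.61 C [-101.   17.] TCP [-44.4  10.7]
-0.76 C [-101.9   16. ] TCP [-47.    1.3]
-0.91 C [-103.    15.2] TCP [-51.2  -7.9]
-1.06 C [-104.1   14.5] TCP [-57.2 -16.4]
-1.21 C [-105.4   14. ] TCP [-64.7 -24. ]
-1.36 C [-106.7   13.8] TCP [-73.7 -30.2]
-1.51 C [-108.    13.7] TCP [-83.9 -34.9]
-1.66 C [-109.4   13.8] TCP [-92.5 -37.8]
-1.8 C [-110.7   14.1] TCP [-99.8 -39.9]
-1.95 C [-111.9   14.6] TCP [-107.8  -41. ]
-2.1 C [-113.1   15.3] TCP [-116.2  -40.9]
-2.25 C [-114.1   16.1] TCP [-124.9  -39.5]
-2.4 C [-115.    17.1] TCP [-133.7  -36.6]
-2.55 C [-115.8   18.2] TCP [-142.2  -32.1]
-2.7 C [-116.4   19.5] TCP [-150.2  -26.1]
-2.85 C [-116.7   20.7] TCP [-157.2  -18.6]
-3.0 C [-116.9   22.1] TCP [-162.9   -9.6]
```

```bash
python3 -m inch '[{"travel":[0,6,0],"twist":0},{"travel":[0,12,0],"twist":0},{"travel":[0,19,0],"twist":0},{"travel":[0,25,0],"twist":0},{"travel":[0,31,0],"twist":0}]'
python3 -m inch '[{"travel":[0,5,0],"twist":0},{"travel":[-1,10,0],"twist":0},{"travel":[-3,15,0],"twist":0},{"travel":[-6,20,0],"twist":0},{"travel":[-10,24,0],"twist":0}]'
python3 - <<'E'
from h import *
plan([],yaw=YAW)
a=ctrl.camera("side");b=ctrl.camera("top");np.savez("pics/side2.npz",**a)
cv2.imwrite("pics/p6.png",np.hstack([cv2.resize(a["img"][150:290,250:440],(475,350)),cv2.resize(b["img"][160:310,280:400],(280,350))]))
E
```

```text
time_s: 5.58
eef_pos: [0.6144, -0.0149, 0.1494]
eef_rot: [0.0, 0.999, 0.038, 0.001]
wrist_force: [0.7, 0.7, 0.4]
opening: -0.003
time_s: 6.0
eef_pos: [0.6054, -0.0392, 0.1483]
eef_rot: [0.0, 0.999, 0.038, 0.0]
wrist_force: [2.0, 0.9, 0.2]
opening: -0.001
t 6.0 tcp box [-60.8 -21.  148.3] yaw-rel -0.0 F [2.  0.9 0.2]
```

View pics/p6.png

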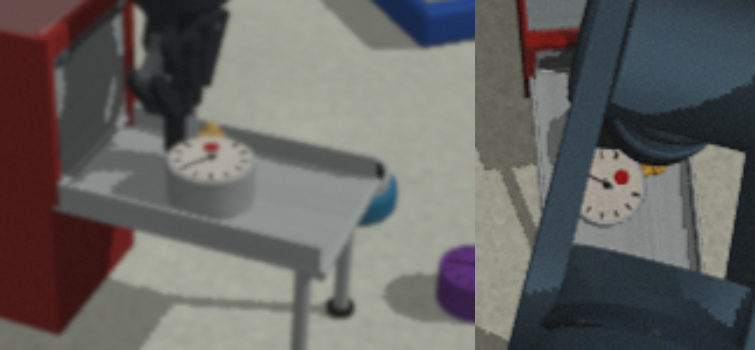

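```bash
python3 - <<'E'
from h import *
c=dict(np.load("pics/side2.npz"))
f=lambda u,v,z:box(onz(c,250+u/2.5,150+v/2.5,z))
C=f(210,158,.152);D=f(211,147,.152);S=f(212,130,.14);print(C,D,S,np.arctan2(*(D-C)[[1,0]]),np.arctan2(*(S-C)[[1,0]]))
t=np.arctan2(*(S-C)[[1,0]]);arc(C[:2],t,-3.1,12)
E
```

```text
[-98.4  10.8 152. ] [-93.2  -3.1 152. ] [-76.6 -43.8 140. ] -1.2128142998939462 -1.1909216615378568
-1.19 C [-98.4  10.8] TCP [-57.  -26.5]
-1.35 C [-99.8  10.5] TCP [-66.5 -33.3]
-1.51 C [-101.2   10.4] TCP [-77.3 -38.2]
-1.67 C [-102.7   10.5] TCP [-86.3 -41.3]
-1.83 C [-104.    10.9] TCP [-94.2 -43.4]
-1.99 C [-105.3   11.5] TCP [-102.7  -44.3]
-2.15 C [-106.5   12.3] TCP [-111.8  -43.9]
-2.3 C [-107.6   13.2] TCP [-121.1  -41.9]
-2.46 C [-108.5   14.3] TCP [-130.4  -38.2]
-2.62 C [-109.2   15.6] TCP [-139.2  -32.7]
-2.78 C [-109.7   16.9] TCP [-147.2  -25.4]
-2.94 C [-110.    18.3] TCP [-153.9  -16.5]
-3.1 C [-110.1   19.7] TCP [-159.    -6.3]
```

The gauge has turned to about -1.2 rad with its centre at (-98,11). I carry on along the arc.

```bash
python3 -m inch '[{"travel":[-6,7,0],"twist":0},{"travel":[-14,12,0],"twist":0},{"travel":[-23,15,0],"twist":0},{"travel":[-32,17,0],"twist":0},{"travel":[-41,19,0],"twist":0}]'
python3 -m inch '[{"travel":[-10,0,0],"twist":0},{"travel":[-19,-2,0],"twist":0},{"travel":[-28,-6,0],"twist":0},{"travel":[-36,-11,0],"twist":0},{"travel":[-44,-17,0],"twist":0}]'
python3 - <<'E'
from h import *
plan([],yaw=YAW)
a=ctrl.camera("side");b=ctrl.camera("top");np.savez("pics/side3.npz",**a)
cv2.imwrite("pics/p7.png",np.hstack([cv2.resize(a["img"][150:290,250:440],(475,350)),cv2.resize(b["img"][160:310,280:400],(280,350))]))
E
```

```text
time_s: 6.52
eef_pos: [0.5658, -0.0608, 0.1486]
eef_rot: [0.0, 0.999, 0.038, 0.001]
wrist_force: [1.1, -0.4, -0.2]
opening: 0.002
time_s: 6.93
eef_pos: [0.52, -0.0471, 0.1483]
eef_rot: [0.0, 0.999, 0.038, -0.0]
wrist_force: [0.6, 0.1, 0.6]
opening: -0.003
t 6.93 tcp box [-146.6  -22.2  148.3] yaw-rel -0.001 F [0.6 0.1 0.6]
```

View pics/p7.png

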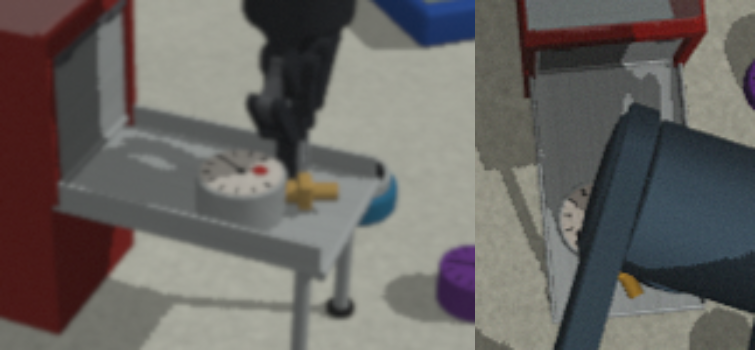

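```bash
python3 - <<'E'
from h import *
c=dict(np.load("pics/side3.npz"))
f=lambda u,v,z:box(onz(c,250+u/2.5,150+v/2.5,z))
C=f(241,172,.152);D=f(260,170,.152);S=f(336,190,.138);print(C,D,S,np.arctan2(*(D-C)[[1,0]]),np.arctan2(*(S-C)[[1,0]]))
t=np.arctan2(*(S-C)[[1,0]]);arc(C[:2],t,-3.14,4,rho=48)
E
```

```text
[-125.2   18.9  152. ] [-136.2   11.2  152. ] [-186.2   -6.7  138. ] -2.530866689200584 -2.7442433999353475
-2.74 C [-125.2   18.9] TCP [-159.2  -24.2]
-2.84 C [-125.5   19.8] TCP [-163.7  -19.3]
-2.94 C [-125.6   20.6] TCP [-167.7  -13.8]
-3.04 C [-125.7   21.5] TCP [-171.    -7.7]
-3.14 C [-125.7   22.4] TCP [-173.7   -1.2]
```

The side crop shows the gauge turned with its stem end at (336,190), about -2.7 rad, and centre at (-125,19). I finish the turn, then lift clear.

```bash
python3 -m inch '[{"travel":[-11,3,0],"twist":0},{"travel":[-17,-3,0],"twist":0},{"travel":[-21,-9,0],"twist":0},{"travel":[-24,-14,0],"twist":0},{"travel":[-25,-18,0],"twist":0}]'
python3 -m inch '[{"travel":[0,8,0],"twist":0},{"travel":[0,12,-10],"twist":0},{"travel":[0,12,-25],"twist":0},{"travel":[-20,0,-45],"twist":0},{"travel":[-30,-10,-55],"twist":0}]' 159
python3 - <<'E'
from h import *
plan([],yaw=YAW)
a=ctrl.camera("side");b=ctrl.camera("top");np.savez("pics/side4.npz",**a)
cv2.imwrite("pics/p8.png",np.hstack([cv2.resize(a["img"][150:290,250:440],(475,350)),cv2.resize(b["img"][160:310,280:400],(280,350))]))
E
```

```text
time_s: 7.45
eef_pos: [0.4942, -0.0302, 0.1482]
eef_rot: [-0.0, 0.999, 0.039, -0.0]
wrist_force: [-0.0, -1.7, 1.3]
opening: -0.001
time_s: 7.87
eef_pos: [0.4642, -0.0242, 0.2056]
eef_rot: [0.0, 0.999, 0.038, 0.001]
wrist_force: [0.1, 0.3, -0.5]
opening: 0.375
t 7.87 tcp box [-200.4    4.9  205.6] yaw-rel -0.001 F [ 0.1  0.3 -0.5]
```

View pics/p8.png

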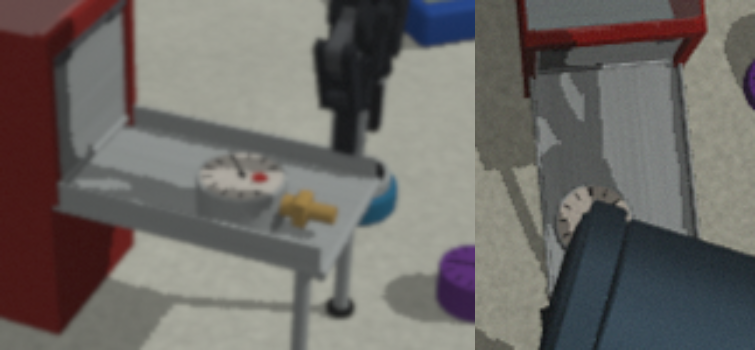

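```bash
python3 - <<'E'
from h import *
c=dict(np.load("pics/side4.npz"))
f=lambda u,v,z:box(onz(c,250+u/2.5,150+v/2.5,z))
C=f(241,174,.152);S=f(335,215,.138);N=f(297,209,.14);print(C,S,N,np.arctan2(*(S-C)[[1,0]]),np.arctan2(*(N-C)[[1,0]]))
# check flange near end corner
print(f(321,272,.138))
plan([[-180,C[1],206],[-180,C[1],146]],yaw=YAW)
E
```

```text
[-126.2   21.3  152. ] [-195.5   22.8  138. ] [-170.5   29.2  140. ] 3.1199510112759894 2.9651181908274418
[-208.1   87.2  138. ]
t 7.97 tcp box [-200.1    5.6  205.8] yaw-rel 0.0 F [ 0.6 -0.5 -0.2]
[-180, np.float64(21.3), 206] travel [np.float64(20.1), np.float64(-15.7), np.float64(-0.2)] twist 0.0
[-180, np.float64(21.3), 146] travel [np.float64(0.0), np.float64(0.0), np.float64(60.0)] twist -0.0
```

Stem now points back (≈π), centre about (-126,21). Next I straddle the stem with fingers partly open, push the case, and steer it to the middle.

```bash
python3 -m inch '[{"travel":[10,-8,0],"twist":0},{"travel":[20,-16,0],"twist":0},{"travel":[20,-16,10],"twist":0},{"travel":[20,-16,25],"twist":0},{"travel":[20,-16,35],"twist":0}]' 147
python3 -m inch '[{"travel":[0,0,8],"twist":0},{"travel":[0,0,15],"twist":0},{"travel":[0,0,21],"twist":0},{"travel":[0,0,24],"twist":0},{"travel":[0,0,24],"twist":0}]'
python3 -m inch '[{"travel":[4,0,0],"twist":0},{"travel":[8,0,0],"twist":0},{"travel":[12,0,0],"twist":0},{"travel":[16,0,0],"twist":0},{"travel":[20,0,0],"twist":0}]'
python3 - <<'E'
from h import *
plan([[-120,8,146],[-80,0,146],[-48,0,146]],yaw=YAW)
E
```

```text
time_s: 8.38
eef_pos: [0.4825, -0.0055, 0.1659]
eef_rot: [-0.0, 0.999, 0.039, -0.001]
wrist_force: [0.0, -0.8, -1.2]
opening: 0.422
time_s: 8.8
eef_pos: [0.4824, -0.0059, 0.1436]
eef_rot: [-0.0, 0.999, 0.038, -0.001]
wrist_force: [-1.0, 0.0, -0.6]
opening: 0.423
time_s: 9.22
eef_pos: [0.5027, -0.0042, 0.1445]
eef_rot: [-0.0, 0.999, 0.039, -0.001]
wrist_force: [-4.3, 1.3, 4.1]
opening: 0.422
t 9.22 tcp box [-160.5   21.9  144.5] yaw-rel 0.0 F [-4.3  1.3  4.1]
[-120, 8, 146] travel [np.float64(40.5), np.float64(13.9), np.float64(-1.5)] twist 0.0
[-80, 0, 146] travel [np.float64(40.0), np.float64(8.0), np.float64(-0.0)] twist -0.0
[-48, 0, 146] travel [np.float64(32.0), np.float64(0.0), np.float64(-0.0)] twist -0.0
```

```bash
python3 -m inch '[{"travel":[8,3,-2],"twist":0},{"travel":[16,6,-2],"twist":0},{"travel":[24,9,-2],"twist":0},{"travel":[32,12,-2],"twist":0},{"travel":[40,14,-2],"twist":0}]'
python3 -m inch '[{"travel":[8,2,0],"twist":0},{"travel":[16,4,0],"twist":0},{"travel":[24,6,0],"twist":0},{"travel":[32,8,0],"twist":0},{"travel":[40,8,0],"twist":0}]'
python3 -m inch '[{"travel":[7,0,0],"twist":0},{"travel":[14,0,0],"twist":0},{"travel":[20,0,0],"twist":0},{"travel":[25,0,0],"twist":0},{"travel":[30,0,0],"twist":0}]'
python3 - <<'E'
from h import *
plan([[-120,0,146]],yaw=YAW)
E
```

```text
time_s: 9.63
eef_pos: [0.5444, -0.0157, 0.1463]
eef_rot: [0.0, 0.999, 0.038, -0.0]
wrist_force: [-2.3, 0.7, 2.0]
opening: 0.425
time_s: 10.05
eef_pos: [0.585, -0.0206, 0.1463]
eef_rot: [0.0, 0.999, 0.038, 0.0]
wrist_force: [-2.5, -0.5, 0.6]
opening: 0.423
time_s: 10.47
eef_pos: [0.6144, -0.0177, 0.1463]
eef_rot: [-0.0, 0.999, 0.038, -0.0]
wrist_force: [-3.5, -0.0, 2.4]
opening: 0.425
t 10.47 tcp box [-50.2  -0.2 146.3] yaw-rel -0.0 F [-3.5 -0.   2.4]
[-120, 0, 146] travel [np.float64(-69.8), np.float64(-0.2), np.float64(0.3)] twist -0.0
```

```bash
python3 -m inch '[{"travel":[-12,0,0],"twist":0},{"travel":[-28,0,0],"twist":0},{"travel":[-48,0,0],"twist":0},{"travel":[-68,0,-10],"twist":0},{"travel":[-85,0,-40],"twist":0}]'
python3 -m inch '[{"travel":[-10,0,-20],"twist":-0.12},{"travel":[-15,0,-30],"twist":-0.24},{"travel":[-15,0,-30],"twist":-0.36},{"travel":[-15,0,-30],"twist":-0.48},{"travel":[-15,0,-30],"twist":-0.6}]' 0
python3 -m inch '[{"travel":[0,0,0],"twist":-0.12},{"travel":[0,0,0],"twist":-0.24},{"travel":[0,0,0],"twist":-0.36},{"travel":[0,0,0],"twist":-0.48},{"travel":[0,0,0],"twist":-0.6}]'
python3 -m inch '[{"travel":[0,0,0],"twist":-0.12},{"travel":[0,0,0],"twist":-0.24},{"travel":[0,0,0],"twist":-0.371},{"travel":[0,0,0],"twist":-0.371}]'
python3 - <<'E'
from h import *
plan([[-150,0,215],[-150,0,149]]);print(ctrl.finger_overhang)
a=ctrl.camera("side");b=ctrl.camera("top");np.savez("pics/side5.npz",**a)
cv2.imwrite("pics/p9.png",np.hstack([cv2.resize(a["img"][150:290,250:440],(475,350)),cv2.resize(b["img"][160:310,280:400],(280,350))]))
E
```

```text
time_s: 10.88
eef_pos: [0.5259, -0.0236, 0.1824]
eef_rot: [-0.001, 0.999, 0.038, -0.004]
wrist_force: [-0.4, 0.2, 0.4]
opening: 0.423
time_s: 11.3
eef_pos: [0.5153, -0.0256, 0.2173]
eef_rot: [0.001, 0.942, 0.335, 0.001]
wrist_force: [-0.6, 0.3, -0.5]
opening: 1.001
time_s: 11.72
eef_pos: [0.5152, -0.0256, 0.2167]
eef_rot: [0.001, 0.801, 0.598, 0.001]
wrist_force: [-0.6, -0.0, 0.4]
opening: 1.002
time_s: 12.05
eef_pos: [0.5151, -0.0256, 0.2167]
eef_rot: [0.001, 0.678, 0.735, 0.001]
wrist_force: [0.1, -0.1, 0.9]
opening: 0.994
t 12.05 tcp box [-149.8   -0.4  216.7] yaw-rel 1.575 F [ 0.1 -0.1  0.9]
[-150, 0, 215] travel [np.float64(0.4), np.float64(-0.2), np.float64(1.7)] twist 0.005
[-150, 0, 149] travel [np.float64(0.0), np.float64(0.0), np.float64(66.0)] twist -0.0
0.019
```

View pics/p9.png

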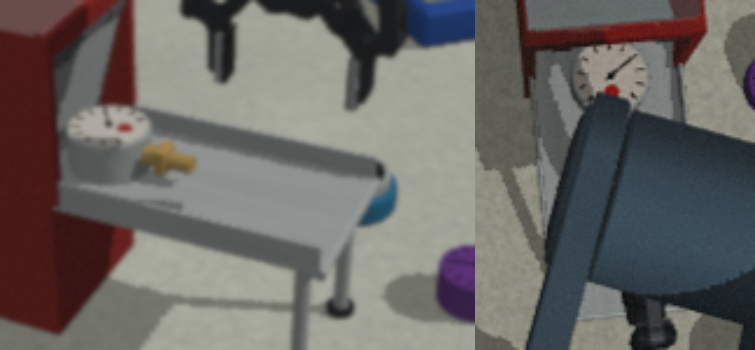

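The gauge sits square at the flap with its stem end at about (195,162) in the side crop, pointing back. The fingers are fully open along the tray; front tip at (222,82).

```bash
python3 - <<'E'
from h import *
c=dict(np.load("pics/side5.npz"))
def ony(u,v,y):
    o,d=ray(c,250+u/2.5,150+v/2.5);ob=Rb.T@(o-O);db=Rb.T@d;k=(y/1000-ob[1])/db[1];return ((ob+k*db)*1000).round(1)
f=lambda u,v,z:box(onz(c,250+u/2.5,150+v/2.5,z))
print("front tip",ony(210,78,5),ony(232,80,5),"rear tip",ony(346,107,5),ony(358,107,5),"knuckle",ony(186,10,0))
print("C",f(109,124,.152),"stem end",f(195,162,.138),"nut",f(155,157,.14))
E
```

```text
front tip [-95.5   5.  211.8] [-111.6    5.   213.8] rear tip [-192.3    5.   211.5] [-200.3    5.   213.3] knuckle [-75.5   0.  256.3]
C [-12.3  -2.5 152. ] stem end [-81.9  -0.6 138. ] nut [-54.2   7.8 140. ]
```

The open fingertips are only about 5 mm below the TCP, so I descend to TCP z ≈ 134. Then I push on the stem end with the front finger.

```bash
python3 -m inch '[{"travel":[0,0,18],"twist":0},{"travel":[0,0,40],"twist":0},{"travel":[0,0,60],"twist":0},{"travel":[0,0,74],"twist":0},{"travel":[0,0,81],"twist":0}]'
python3 -m inch '[{"travel":[0,4,0],"twist":0},{"travel":[0,8,0],"twist":0},{"travel":[0,12,0],"twist":0},{"travel":[0,16,0],"twist":0},{"travel":[0,20,0],"twist":0}]'
python3 -m inch '[{"travel":[0,6,0],"twist":0},{"travel":[0,12,0],"twist":0},{"travel":[0,18,0],"twist":0},{"travel":[0,24,0],"twist":0},{"travel":[0,30,0],"twist":0}]'
python3 - <<'E'
from h import *
plan([[-60,0,134]])
a=ctrl.camera("side");b=ctrl.camera("top");np.savez("pics/side6.npz",**a)
cv2.imwrite("pics/p10.png",np.hstack([cv2.resize(a["img"][150:290,250:440],(475,350)),cv2.resize(b["img"][110:260,280:400],(280,350))]))
E
```

```text
time_s: 12.57
eef_pos: [0.5133, -0.0252, 0.1333]
eef_rot: [-0.001, 0.681, 0.733, -0.001]
wrist_force: [0.3, -0.7, 0.5]
opening: 0.999
time_s: 12.98
eef_pos: [0.5347, -0.0241, 0.1362]
eef_rot: [0.0, 0.679, 0.734, -0.0]
wrist_force: [-5.2, 0.2, 4.2]
opening: 1.001
time_s: 13.4
eef_pos: [0.5643, -0.0217, 0.136]
eef_rot: [-0.0, 0.679, 0.734, -0.0]
wrist_force: [-5.6, -0.7, 4.4]
opening: 1.001
t 13.4 tcp box [-100.4   -0.3  136. ] yaw-rel 1.571 F [-5.6 -0.7  4.4]
[-60, 0, 134] travel [np.float64(0.3), np.float64(40.4), np.float64(2.0)] twist -0.0
```

View pics/p10.png

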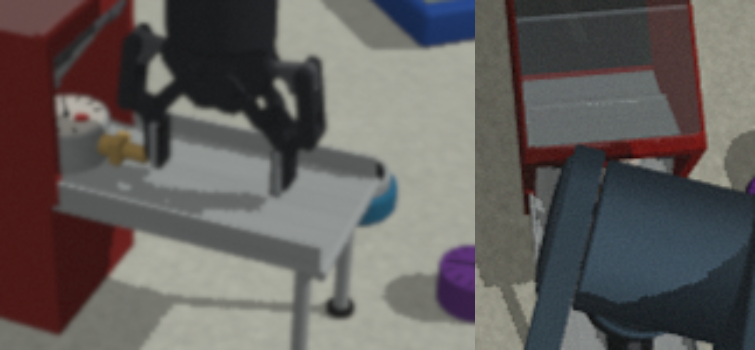

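```bash
python3 - <<'E'
from h import *
c=dict(np.load("pics/side6.npz"))
def ony(u,v,y):
    o,d=ray(c,250+u/2.5,150+v/2.5);ob=Rb.T@(o-O);db=Rb.T@d;k=(y/1000-ob[1])/db[1];return ((ob+k*db)*1000).round(1)
for n,u,v in(("ktop",145,25),("ktop outer",130,40),("kouter",122,78),("tip",150,165),("tipback",168,166),("bodyL",167,20),("bodyR",277,40),("rear kouter",325,130),("rear ktop",310,57)):print(n,ony(u,v,8))
E
```

```text
ktop [-48.7   8.  243.5]
ktop outer [-37.    8.  229.9]
kouter [-29.8   8.  199. ]
tip [-50.1   8.  132.3]
tipback [-64.5   8.  135.1]
bodyL [-65.2   8.  250.5]
bodyR [-143.7    8.   251.6]
rear kouter [-180.     8.   192.7]
rear ktop [-166.7    8.   244.1]
```

The stem is in contact and the gauge is moving straight. The knuckle tops are close to header height (z ≈ 230–243), so I lower the tips by 7 mm before going further. Then I push in short steps, watching the force.

```bash
python3 -m inch '[{"travel":[0,-3,0],"twist":0},{"travel":[0,-3,4],"twist":0},{"travel":[0,-3,7],"twist":0},{"travel":[0,0,7],"twist":0},{"travel":[0,5,7],"twist":0}]'
python3 -m inch '[{"travel":[0,5,0],"twist":0},{"travel":[0,10,0],"twist":0},{"travel":[0,14,0],"twist":0},{"travel":[0,18,0],"twist":0},{"travel":[0,21,0],"twist":0}]'
python3 - <<'E'
from h import *
plan([[-60,0,129]])
b=ctrl.camera("top");np.savez("pics/top7.npz",**b);a=ctrl.camera("side")
cv2.imwrite("pics/p11.png",np.hstack([cv2.resize(b["img"][40:190,270:400],None,fx=2.6,fy=2.6),cv2.resize(a["img"][130:280,240:430],None,fx=2.4,fy=2.6)]))
E
```

```text
time_s: 13.92
eef_pos: [0.5683, -0.0212, 0.1277]
eef_rot: [-0.001, 0.679, 0.734, -0.001]
wrist_force: [-2.4, -0.2, -0.7]
opening: 1.001
time_s: 14.33
eef_pos: [0.5906, -0.0197, 0.1285]
eef_rot: [0.0, 0.679, 0.734, -0.0]
wrist_force: [-3.1, 0.1, 1.4]
opening: 0.999
t 14.33 tcp box [-74.   -0.4 128.5] yaw-rel 1.571 F [-3.1  0.1  1.4]
[-60, 0, 129] travel [np.float64(0.4), np.float64(14.0), np.float64(-0.5)] twist 0.0
```

```bash
python3 -m inch '[{"travel":[0,3,0],"twist":0},{"travel":[0,6,0],"twist":0},{"travel":[0,6,0],"twist":0}]'
python3 -m inch '[{"travel":[0,2,0],"twist":0},{"travel":[0,4,0],"twist":0},{"travel":[0,4,0],"twist":0}]'
python3 - <<'E'
from h import *
plan([[-60,0,129]])
b=ctrl.camera("top");a=ctrl.camera("side")
cv2.imwrite("pics/p11.png",np.hstack([cv2.resize(b["img"][40:190,270:400],None,fx=2.6,fy=2.6),cv2.resize(a["img"][130:280,240:430],None,fx=2.4,fy=2.6)]))
E
```

```text
time_s: 14.68
eef_pos: [0.597, -0.0193, 0.1286]
eef_rot: [0.001, 0.679, 0.734, 0.0]
wrist_force: [0.5, 0.5, 1.0]
opening: 1.0
time_s: 14.93
eef_pos: [0.5982, -0.0192, 0.1276]
eef_rot: [-0.002, 0.68, 0.734, -0.002]
wrist_force: [-8.3, -3.3, 0.4]
opening: 1.0
t 14.93 tcp box [-66.4  -0.5 127.6] yaw-rel 1.57 F [-8.3 -3.3  0.4]
[-60, 0, 129] travel [np.float64(0.5), np.float64(6.4), np.float64(-1.4)] twist -0.0
```

View pics/p11.png

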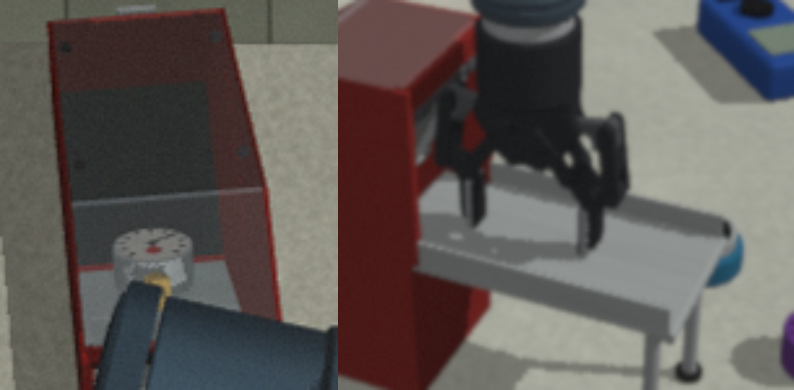

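Left (top view): the dial is at about (152,245) with the case's rear side showing, so the gauge has tipped over the lip, but it may be hanging. The 8 N reaction suggests the knuckle is touching the header. I back off slightly and test whether the gauge is still moving.

```bash
cat > w.py <<'E'
from h import *
import sys
b=ctrl.camera("top")["img"];p=sys.argv[1];roi=b[40:190,270:400]
h=cv2.cvtColor(roi,cv2.COLOR_BGR2HSV)
m=cv2.inRange(h,(0,0,110),(40,70,255));m[:, :20]=0;m[:, 95:]=0
n,l,s,c=cv2.connectedComponentsWithStats(m)
print([ (s[k].tolist(),(c[k]*2.6).round().tolist()) for k in np.argsort(-s[1:,4])[:3]+1]);cv2.imwrite(p,cv2.resize(roi,None,fx=2.6,fy=2.6))
plan([[-60,0,129]])
E
python3 w.py pics/w0.png
python3 -m inch '[{"travel":[0,-4,0],"twist":0},{"travel":[0,-8,0],"twist":0},{"travel":[0,-12,0],"twist":0},{"travel":[0,-12,0],"twist":0}]'
python3 w.py pics/w1.png
python3 - <<'E'
import cv2,numpy as np
a=cv2.imread("pics/w0.png");b=cv2.imread("pics/w1.png");d=cv2.absdiff(a,b).max(2)
print((d[150:320,100:250]>40).sum())
E
```

```text
[([45, 88, 27, 12, 126], [151.0, 245.0]), ([90, 17, 5, 20, 58], [241.0, 62.0]), ([59, 88, 3, 4, 9], [156.0, 232.0])]
t 15.08 tcp box [-66.6  -0.6 127.4] yaw-rel 1.57 F [-8.3 -2.9  0.4]
[-60, 0, 129] travel [np.float64(0.6), np.float64(6.6), np.float64(-1.6)] twist -0.001
time_s: 15.42
eef_pos: [0.5875, -0.0198, 0.1283]
eef_rot: [-0.0, 0.679, 0.734, -0.0]
wrist_force: [0.4, -0.2, 0.1]
opening: 0.996
[([45, 88, 27, 12, 140], [149.0, 244.0]), ([90, 17, 5, 20, 61], [241.0, 62.0]), ([36, 148, 1, 2, 2], [94.0, 386.0])]
t 15.47 tcp box [-76.8  -0.3 128.5] yaw-rel 1.571 F [ 0.  -0.6  0.4]
[-60, 0, 129] travel [np.float64(0.3), np.float64(16.8), np.float64(-0.5)] twist 0.0
2566
```

The gauge is hanging under the flap, since the dial hasn't moved. I back off to see it clearly and measure where the stem end is.

```bash
python3 -m inch '[{"travel":[0,-15,0],"twist":0},{"travel":[0,-35,0],"twist":0},{"travel":[0,-60,0],"twist":0},{"travel":[0,-85,0],"twist":0},{"travel":[0,-110,0],"twist":0}]'
python3 - <<'E'
from h import *
b=ctrl.camera("top");a=ctrl.camera("side");np.savez("pics/top8.npz",**b);np.savez("pics/side8.npz",**a)
cv2.imwrite("pics/p12.png",np.hstack([cv2.resize(b["img"][80:200,285:395],(420,458),interpolation=cv2.INTER_CUBIC),cv2.resize(a["img"][130:240,250:340],(375,458),interpolation=cv2.INTER_CUBIC)]))
for n,c,(x0,y0,x1,y1) in(("top",b,(300,90,385,215)),("side",a,(255,130,345,240))):
    h=cv2.cvtColor(c["img"],cv2.COLOR_BGR2HSV)[y0:y1,x0:x1];m=cv2.inRange(h,(12,110,70),(28,255,255))
    k,l,s,ce=cv2.connectedComponentsWithStats(m);print(n,[(s[i]+[x0,y0,0,0,0]).tolist() for i in range(1,k) if s[i][4]>4])
plan([])
E
```

```text
time_s: 15.88
eef_pos: [0.4776, -0.0283, 0.1284]
eef_rot: [0.0, 0.679, 0.734, 0.0]
wrist_force: [0.7, 0.1, 0.1]
opening: 1.004
top []
side []
t 15.98 tcp box [-189.8    0.5  127.6] yaw-rel 1.571 F [-0.4 -0.3  0.2]
```

View pics/p12.png

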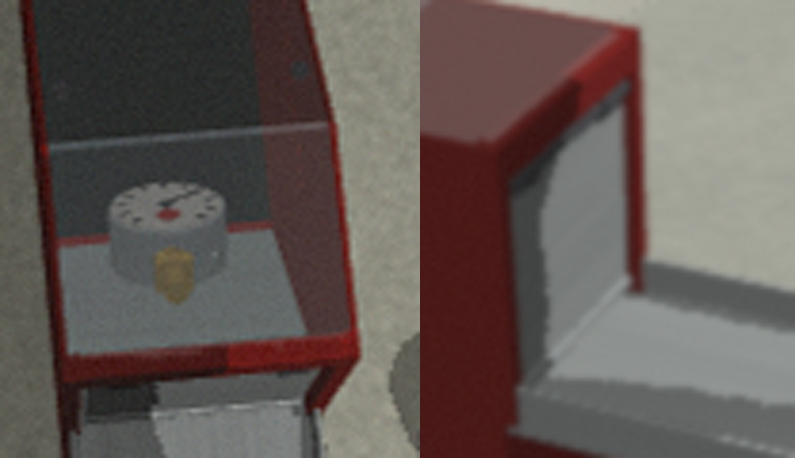

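The flap hangs shut in both halves. In the left half the gauge is inside: dial at (168,210), stem at (175,300), tilted with its rear side showing. I check numerically that this is the foot of the slide and not the lip, and that the bystanders haven't moved.

```bash
python3 - <<'E'
from h import *
t=dict(np.load("pics/top8.npz"));t0=dict(np.load("pics/top0.npz"));s=dict(np.load("pics/side8.npz"));s0=dict(np.load("pics/side0.npz"))
def proj(c,p):
    T=np.linalg.inv(c["extrinsics"]);q=c["mtx"]@(T[:3,:3]@p+T[:3,3]);return (q[:2]/q[2]).round(1)
print("seen dial (329,135) stem",(round(285+175*110/420,1),round(80+298*120/458,1)))
n=np.array([np.sin(np.radians(48)),0,np.cos(np.radians(48))]);e=np.array([n[2],0,-n[0]])
for k,l in((65,"lower"),(89,"foot"),(15,"lip")): # mm down the slide
    B=np.array([35,0,120])+k*e;print(l,"dial",proj(t,world(B+32*n)),"stem end",proj(t,world(B+16*n-67.5*e)))
for nm,a,b,(x0,y0,x1,y1) in(("good",t0,t,(232,180,275,228)),("adapter",t0,t,(252,277,272,297)),("cap",t0,t,(410,238,452,280)),("goodS",s0,s,(215,288,280,330)),("adS",s0,s,(325,315,352,353))):
    A=a["img"][y0:y1,x0:x1].astype(np.float32).mean(2);Bm=b["img"][y0:y1,x0:x1].astype(np.float32).mean(2);print(nm,cv2.phaseCorrelate(A,Bm))
E
```

```text
seen dial (329,135) stem (330.8, 158.1)
lower dial [330.4 140.6] stem end [334.2 164.1]
foot dial [329.2 135.4] stem end [332.9 158.1]
lip dial [333.  152.2] stem end [337.2 177.2]
good ((0.6905611865925572, -0.20375551286304017), 0.6800873582009916)
adapter ((-0.027453579932247507, 0.3946792213278769), 0.720145201086998)
cap ((0.39173968674752757, 0.5269985896248706), 0.7884836446503062)
goodS ((-0.024105627247713812, 0.5059777485896291), 0.8227261658068057)
adS ((0.39403011643548425, -0.03083080715020614), 0.6191875519575896)
```

```bash
python3 -m inch '[{"travel":[0,0,-20],"twist":0},{"travel":[0,0,-45],"twist":0},{"travel":[0,0,-70],"twist":0},{"travel":[0,0,-80],"twist":0},{"travel":[0,0,-80],"twist":0}]'
python3 -c "
from h import *
plan([]);print(ctrl.hand_in())"
```

```text
time_s: 16.4
eef_pos: [0.481, -0.0289, 0.2115]
eef_rot: [0.003, 0.679, 0.734, 0.002]
wrist_force: [0.4, -0.4, -0.3]
opening: 1.002
t 16.4 tcp box [-184.    -1.1  211.5] yaw-rel 1.571 F [ 0.4 -0.4 -0.3]
the job is handed in; nothing more can be done
None
```

The failed gauge is in the reject box and the flap is shut behind it. I handed the job in at 16.4 s with the arm lifted clear of everything.

- **How it was done:** The tool stays vertical, so the gripper could not follow the gauge under the header far enough. I pushed the gauge sideways and turned it on the tray so its stem pointed back at the robot. I centred it with the fingers either side of the stem, without gripping, then pushed on the stem end until it went through the flap and dropped.
- **Gauge position:** The dial was seen at pixel (329, 135). Lying at the foot of the slide it should appear at (329, 135), and hanging at the lip at (333, 152).
- **Flap and bystanders:** Both views show the flap shut. The good gauge, adapter and end cap show less than 1 px of shift in the image, so I take them as unmoved.
- **Robot:** The wrist force at the end was about zero.

Two things did not go as expected:
- **Extra push:** I gave one more small push after the gauge had probably already dropped. It met about 8 N, probably a gripper knuckle touching the header, well under the 40 N limit, and I backed off.
- **Hanging reading:** I first took the gauge to be hanging in the flap. The last picture showed it had already slid down.

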